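# Load the abrasion tester: two loaded stations and a control between them

## Task

Load the abrasion tester from the pink tray: centre the blue holder on the cream test table and stand the brass weight centred on top of it; then centre the green holder on the black test table with the steel weight centred on top of that; last of all, stand the white control holder on the white bed midway between the two tables. Do it in this order, set everything down upright without dropping it, and leave the amber jar and the magnifier where they stand.

Things in the scene. Friction and masses are not known exactly. Their poses are not given: they have to be found in the camera images.
- blue_holder: loose specimen holder: upright steel disc 48 mm in diameter and 14 mm high with a blue cap 46 mm in diameter and 12 mm high on it; flat top, 26 mm high in all; about 0.13 kg. Origin: centre of its underside, z up. Starts on the flat pink tray (tray top 18 mm above the work surface)
- green_holder: loose specimen holder: upright steel disc 48 mm in diameter and 14 mm high with a green cap 46 mm in diameter and 12 mm high on it; flat top, 26 mm high in all; about 0.13 kg. Origin: centre of its underside, z up. Starts on the flat pink tray (tray top 18 mm above the work surface)
- white_holder: loose specimen holder: upright steel disc 48 mm in diameter and 14 mm high with a white cap 46 mm in diameter and 12 mm high on it; flat top, 26 mm high in all; about 0.13 kg. Origin: centre of its underside, z up. Starts on the flat pink tray (tray top 18 mm above the work surface). It is the control
- brass_weight: loose brass (golden) loading weight: round body 44 mm in diameter and 30 mm high, then a neck 12 mm in diameter and 14 mm high, then a knob 26 mm in diameter and 12 mm high; 56 mm high in all; about 0.3 kg. Flat underside. Origin: centre of its underside, z up. Starts on the pink tray (top 18 mm above the work surface)
- steel_weight: loose steel (silver) loading weight: round body 44 mm in diameter and 20 mm high, then a neck 12 mm in diameter and 14 mm high, then a knob 26 mm in diameter and 12 mm high; 46 mm high in all; about 0.3 kg. Flat underside. Origin: centre of its underside, z up. Starts on the pink tray (top 18 mm above the work surface)
- cream_table: fixed round steel test table 88 mm in diameter (flat to 80 mm) and 14 mm high with a cream top. Origin: centre of its underside, which lies on the bed (8 mm above the work surface); its top is 22 mm above the work surface
- black_table: fixed round steel test table 88 mm in diameter (flat to 80 mm) and 14 mm high with a black top. Origin: centre of its underside, which lies on the bed (8 mm above the work surface); its top is 22 mm above the work surface
- bed: fixed flat white plate of the tester, 160 mm by 300 mm (its y), 8 mm thick; the two test tables stand on it 90 mm either side of its centre along its y, in either order. Origin: centre of its underside, on the work surface, exactly midway between the two tables
- jar: bystander: small amber jar with red cap, 44 mm in diameter, 60 mm high, standing between tray and bed. Origin: centre of its underside
- loupe: bystander: standing magnifier, black above clear, 44 mm in diameter, 46 mm high, beyond the work. Origin: centre of its underside
There are look-alikes about, which are no part of the job. What is shaped like the green_holder but brown or red is not meant.

How it is judged:
By the outcome, as a careful person would: the job done as asked, in the order asked, and still so for the second after the job is handed in, with the robot touching nothing.
It also fails if it takes over 141 s, if anything falls off the work surface, if the arm or the gripper's body presses on something with over 40 N, if the wrist force passes 120 N, or if a joint passes its speed limit or range.

## Robot

A 7-joint arm with a two-finger parallel gripper is mounted at the origin on the work surface. World frame = base frame: x ahead of the robot, y to its left, z up, the work surface at z = 0. Lengths are in m, angles in rad, forces in N, time in s.
With the tool pointing down it reaches from about 0.425 to 0.925 m from the base axis. Payload 6.8 kg.
Tool frame: the origin (TCP) lies at the very end of the fingers, on their centre line; the grasp point (between the pads) lies 19 mm behind it; z points along the fingers, y is the line along which they close (so a half turn about z gives the same grasp; the last joint's range is limited). The gripper opens to 85 mm and grips with 20 to 120 N. Pads are 22 mm wide; open, the fingers measure 114 mm over their backs; the gripper's body (76 mm by 85 mm) begins 54 mm behind the grasp point. The pads swing forward as they close: fully open they stand 13 mm farther back than shut.
Start: joints at [-1.379, 0.477, 0.022, 1.555, -0.011, 1.109, -0.083], TCP at [0.199, 0.645, 0.231] pointing down, gripper open.
Joint ranges: [-2.96, 2.96], [-0.34, 2.1], [-1.41, 1.46], [0.24, 2.44], [-1.37, 4.51], [0.17, 1.92], [-2.96, 2.96]. Speed limits (rad/s): [2.39, 2.39, 3.14, 3.14, 3.14, 3.14, 3.14].

## Interface

Orientations are given as a rotation vector (axis times angle).
In Python, from bench import monitor, optics, r gives the robot as it stands.
- The arm moves only by the shell command python3 -m crank 'ROWS' [OPENING] [FORCE]. ROWS is JSON, a list of rows, each a list of 2 entries, a list of its own where there are three numbers: the shift along the tool's x, y, z in cm, then the turn, a rotation vector about the tool's x, y, z in rad. A call has 1 to 5 rows; each row shifts and turns the commanded pose from where the row before left it, along the tool's axes as they then stand; what a row does not reach is not made up. A row lasts 1/10 s, in which the tool goes at most 50 mm and 8.59 degrees, less where a joint would pass 70% of its speed; a pose out of reach is approached as far as the arm can. A call is refused whole if a number of a shift passes 5 or a number of a turn 0.15, either way. A call with a gripper value outside its range is refused whole. OPENING is the finger opening in cm, from 0 to 8.54, set as the call begins (- or left out, the last holds). The fingers move at their own pace and stop on an object; FORCE is the grip in N (left out, the last holds). Time passes only in rows, so rows that do not move let the fingers close. It gives the time, the measured TCP pose, the force, the opening and the grip force at its end, in the units of the state.
- monitor.get_obs(): the state, without advancing time (a new reading comes with each control period).
- optics.grab_frame(name): name is "side" or "top"; returns (picture, depth): 384x512x3 uint8, red, green, blue; 384x512 float32, m along the optical axis (not along the pixel's ray), 0 where there is no reading.
- optics.camera_model(name): a dict with "vertical_fov" (degrees; the focal length in pixels is half the picture's height over the tangent of half this angle, whatever the lens; pixels are square), "cx", "cy" (the principal point, pixels), "D" ([k1, k2, p1, p2, k3] as OpenCV has them; the pictures are not rectified), "R" (3x3) and "t" (3): a world point X has camera coordinates R X + t. Camera axes: x right, y down, z forward; pixel columns grow to the right and rows downward; lengths in m; the calibration is good to about 2 mm. A picture is of the moment at which its call begins. camera_model takes no time and is no camera call.
- r.hand_in(): hands the job in; it is judged then, once.
The state is a dict: "clock": time; "joints": joint angles; "qvel": joint speeds; "tau": joint torques, N m; "tcp_pos": TCP position; "orientation": TCP orientation; "contact_force": force on the tool from outside, world axes, zero at the start; "moment": the same for the moment, N m; "grip_width": finger opening in m; "gripper_force": force on a finger pad.
Only numpy, scipy, OpenCV 4.12 (cv2) and the standard library are available. Lean on these libraries where they do the work, as an engineer would, in place of code of your own. Each camera call takes 0.05 s, during which the arm holds its last target. There are 200 camera calls.

## Working session

There is one attempt and no reset: what is moved stays moved. The work goes in short steps, Python scripts to look and compute and a shell command to move; the robot and the scene stay as the last step left them, time stands still between calls to the robot, and variables do not carry over. Pictures are saved under pics/ and viewed, at most 14 in all, crops included, and the job is handed in when it is done.

```bash
ls; mkdir -p pics; python3 - <<'E'
from bench import monitor, optics, r
import cv2,numpy as np
print(monitor.get_obs())
for n in("top","side"):
    p,d=optics.grab_frame(n); cv2.imwrite(f"pics/{n}0.png",p[:,:,::-1]); np.savez(f"/tmp/{n}0.npz",p=p,d=d); print(optics.camera_model(n))
E
```

```text
pics
{'clock': 0.0, 'joints': array([-1.37907851,  0.4778004 ,  0.02233424,  1.55643438, -0.01149971,
        1.10929613, -0.08307869]), 'qvel': array([ 3.44854113e-04,  3.04955499e-04,  9.53904213e-05, -2.46291607e-04,
       -4.25273741e-04, -5.76683400e-04,  4.35122739e-04]), 'tau': array([-2.90030493e-05, -5.96440887e+01,  1.60760846e+00, -2.81201738e+01,
        1.23654550e-02,  9.21965257e-03, -1.75459758e-05]), 'tcp_pos': array([0.19919678, 0.64432858, 0.23033262]), 'orientation': array([-4.69095150e-01, -3.10623136e+00,  2.83487773e-03]), 'contact_force': array([-0.00278308, -0.20801553, -0.75556215]), 'moment': array([ 0.00857814, -0.00600039,  0.0047028 ]), 'gripper_force': 0.0, 'grip_width': 0.08549422898078375}
{'vertical_fov': 44.46467923656433, 'cx': 259.62011885538925, 'cy': 187.36323108797356, 'D': array([-0.0643879,  0.       ,  0.       ,  0.       ,  0.       ]), 'R': array([[-0.02879808, -0.99956054, -0.00702831],
       [-0.99440598,  0.02936299, -0.10146213],
       [ 0.10162391,  0.00406708, -0.99481458]]), 't': array([-0.01381959,  0.56405479,  1.05601224])}
{'vertical_fov': 52.19854782900155, 'cx': 256.38790058404356, 'cy': 186.64405420973864, 'D': array([0.04458079, 0.        , 0.        , 0.        , 0.        ]), 'R': array([[ 0.82135014, -0.57041493,  0.00327866],
       [-0.34871192, -0.5066483 , -0.7884843 ],
       [ 0.45142434,  0.64647839, -0.61504614]]), 't': array([-0.46334264,  0.2339348 ,  0.80277729])}
```

View pics/top0.png

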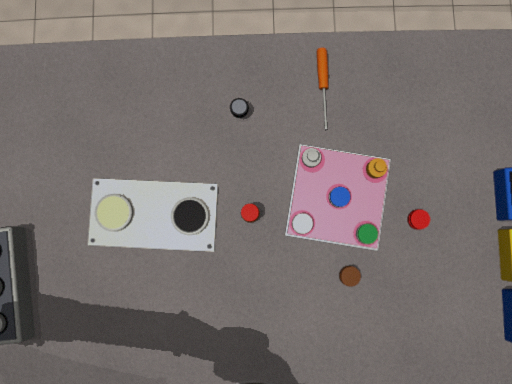

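View pics/side0.png

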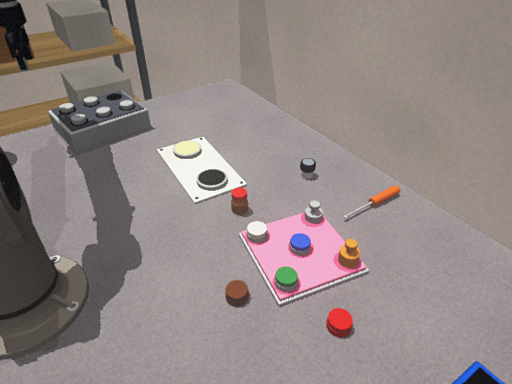

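The top view shows blue at (340,196), green (367,233), white (303,223), steel weight (312,157), brass (377,168), cream table (114,212), black table (190,216), jar (250,213) and loupe (239,107). Three things are shaped like green_holder: the green one at (367,233) on the tray, a brown one at (350,276) and a red one at (419,219), both off the tray. The green one on the pink tray fits the description. I'll confirm it in an enlarged crop and measure.

```bash
cat > h.py <<'E'
import numpy as np,cv2
from bench import monitor,optics
def K(n):
    c=optics.camera_model(n); f=192/np.tan(np.radians(c["vertical_fov"]/2))
    return c,np.array([[f,0,c["cx"]],[0,f,c["cy"]],[0,0,1.]])
def ray(n,uv):
    c,k=K(n); q=cv2.undistortPoints(np.array(uv,float).reshape(-1,1,2),k,c["D"]).reshape(-1,2)
    return -c["R"].T@c["t"], np.c_[q,np.ones(len(q))]@c["R"]
def plane(n,uv,z):
    o,d=ray(n,uv); return o+d*((z-o[2])/d[:,2])[:,None]
def depthpts(n,d):
    v,u=np.mgrid[:384,:512]; o,dd=ray(n,np.c_[u.ravel(),v.ravel()]); return (o+dd*d.reshape(-1,1)).reshape(384,512,3)
def proj(n,X):
    c,k=K(n); return cv2.projectPoints(np.array(X,float).reshape(-1,1,3),cv2.Rodrigues(c["R"])[0],c["t"],k,c["D"])[0].reshape(-1,2)
def blob(n,img,mask_fn,seed,rad,z):
    """colour mask near seed pixel -> outline cast on plane z -> (circle centre, diameter, pixel)"""
    hsv=cv2.cvtColor(img,cv2.COLOR_RGB2HSV).astype(int); m=mask_fn(hsv[...,0],hsv[...,1],hsv[...,2]).astype(np.uint8)
    w=np.zeros_like(m); cv2.circle(w,seed,rad,1,-1); m&=w
    cs=cv2.findContours(m,cv2.RETR_EXTERNAL,cv2.CHAIN_APPROX_NONE)[0]; c=max(cs,key=cv2.contourArea).reshape(-1,2)
    P=plane(n,c,z)[:,:2]; e=cv2.fitEllipse((P*1000).astype(np.float32)); 
    return np.array(e[0])/1000,e[1]
E
python3 - <<'E'
from h import *
z=np.load("/tmp/top0.npz");p=z["p"];d=z["d"]
c=cv2.resize(p[130:300,270:440],None,fx=3.5,fy=3.5,interpolation=cv2.INTER_CUBIC);cv2.imwrite("pics/crop1.png",c[:,:,::-1])
hsv=cv2.cvtColor(p,cv2.COLOR_RGB2HSV); P=depthpts("top",d)
for nm,uv,zt in [("blue",(340,196),.044),("green",(367,233),.044),("white",(303,223),.044),("steel",(312,157),.064),("brass",(378,167),.074),("cream",(114,212),.022),("black",(190,216),.022),("jar",(250,213),.06),("loupe",(239,107),.046)]:
    u,v=uv; R=30
    sub=P[v-R:v+R,u-R:u+R]; m=(abs(sub[...,2]-zt)<.004).astype(np.uint8)
    n,l,s,cen=cv2.connectedComponentsWithStats(m); 
    i=l[R,R] or 1+np.argmax(s[1:,4]); 
    pts=sub[l==i]; 
    print(nm,hsv[v,u],"z",P[v,u,2].round(4),"depthcentroid",pts[:,:2].mean(0).round(4),"diam",(2000*np.sqrt(s[i,4]/np.pi)*d[v,u]/K("top")[1][0,0]).round(1),"bbox",np.ptp(pts[:,:2],axis=0).round(4), "pix",(cen[i]+[u-R,v-R]).round(1),"plane",plane("top",cen[i]+[u-R,v-R],zt)[0,:2].round(4))
E
```

```text
blue [109 195 186] z 0.0421 depthcentroid [ 0.536  -0.2119] diam 44.0 bbox [0.0439 0.0438] pix [339.8 196.3] plane [ 0.536  -0.2119]
green [ 67 164 138] z 0.0438 depthcentroid [ 0.4494 -0.2719] diam 45.4 bbox [0.0432 0.046 ] pix [367.9 233.7] plane [ 0.4494 -0.2719]
white [106  14 199] z 0.0448 depthcentroid [ 0.4776 -0.1248] diam 43.9 bbox [0.0431 0.0436] pix [302.5 223.2] plane [ 0.4775 -0.1247]
steel [ 33  13 177] z 0.0645 depthcentroid [ 0.6291 -0.151 ] diam 24.8 bbox [0.0233 0.0249] pix [312.3 155.2] plane [ 0.629 -0.151]
brass [ 20 187 187] z 0.0763 depthcentroid [ 0.5993 -0.3009] diam 25.6 bbox [0.0254 0.0249] pix [380.4 165.7] plane [ 0.5993 -0.3008]
cream [ 32  57 192] z 0.0196 depthcentroid [0.516  0.3137] diam 84.7 bbox [0.0866 0.0876] pix [112.8 212.2] plane [0.516  0.3136]
black [ 0  0 40] z 0.0222 depthcentroid [0.5023 0.1346] diam 84.8 bbox [0.0863 0.0866] pix [189.3 216. ] plane [0.5023 0.1345]
jar [  1 201 188] z 0.0549 depthcentroid [ 0.5055 -0.0056] diam 38.9 bbox [0.0362 0.0381] pix [249.2 212.1] plane [ 0.5055 -0.0057]
loupe [116  14 131] z 0.0442 depthcentroid [0.7511 0.0131] diam 41.7 bbox [0.0422 0.0398] pix [238.6 106.7] plane [0.751  0.0131]
```

View pics/crop1.png

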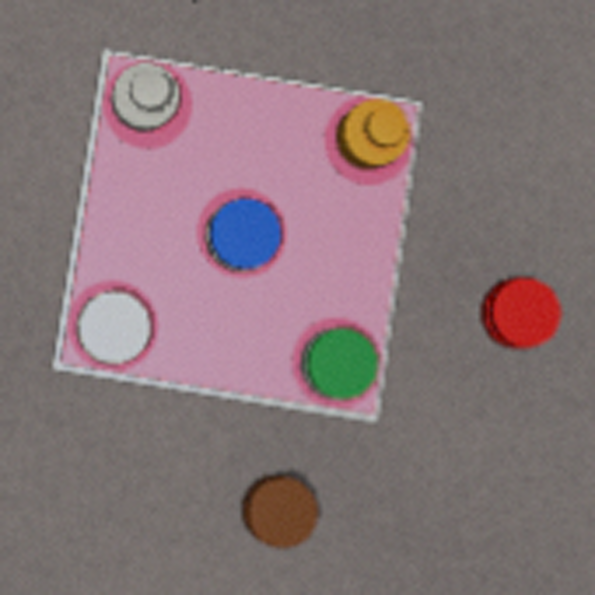

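The crop shows the green-capped holder inside the tray's lower-right corner. The brown and red ones lie outside the tray, so green is confirmed, as are blue, white, brass and steel. Now I'll swing toward the work and turn the tool so its y is roughly the bed's x.

```bash
cat >> h.py <<'E'
def to(x,y,z,az=-4.4):
    from scipy.spatial.transform import Rotation as R_
    o=monitor.get_obs(); R=R_.from_rotvec(o["orientation"]).as_matrix()
    a=np.radians(az); Y=np.array([np.cos(a),np.sin(a),0]); Z=np.array([0,0,-1]); G=np.c_[np.cross(Y,Z),Y,Z]
    print("t",round(o["clock"],2),"tcp",o["tcp_pos"].round(4),"shift cm",(100*R.T@(np.array([x,y,z])-o["tcp_pos"])).round(2),"turn",R_.from_matrix(R.T@G).as_rotvec().round(4),"f",o["contact_force"].round(1),"w",round(o["grip_width"],4),"g",round(o["gripper_force"],1))
E
python3 -m crank '[[[-4.1,-1.9,0],[0,0,0]],[[-4.1,-1.9,0],[0,0,0]],[[-4.1,-1.9,0],[0,0,0]],[[-4.1,-1.9,0],[0,0,0]],[[0,0,0],[0,0,0.15]]]' 8.54 40
python3 -m crank '[[[0,0,0],[0,0,0.15]],[[0,0,0],[0,0,0.15]],[[0,0,0],[0,0,0.15]],[[0,0,0],[0,0,0.15]],[[0,0,0],[0,0,0.15]]]'
python3 -m crank '[[[0,0,0],[0,0,0.15]],[[0,0,0],[0,0,0.15]],[[0,0,0],[0,0,0.15]],[[0,0,0],[0,0,0.147]],[[0,0,0],[0,0,0]]]'
python3 -c "
from h import *
to(.536,-.212,.16)"
```

```text
clock: 0.6
tcp_pos: [0.3412, 0.5172, 0.2312]
orientation: [0.718, 3.054, -0.004]
contact_force: [0.7, -0.2, 0.1]
grip_width: 0.0856
gripper_force: 0.0
clock: 1.1
tcp_pos: [0.3334, 0.5235, 0.2308]
orientation: [1.782, 2.587, -0.001]
contact_force: [-0.3, -0.1, -0.7]
grip_width: 0.0855
gripper_force: 0.0
clock: 1.6
tcp_pos: [0.3332, 0.5237, 0.2308]
orientation: [2.458, 1.955, -0.001]
contact_force: [-0.1, -0.1, 0.8]
grip_width: 0.0851
gripper_force: 0.0
t 1.6 tcp [0.3332 0.5237 0.2308] shift cm [-67.11  36.32   7.15] turn [-1.000e-04  1.000e-03 -1.502e-01] f [-0.1 -0.1  0.8] w 0.0851 g 0.0
```

```bash

python3 -m crank '[[[0,0,0],[0,0,-0.15]],[[-4,1.44,0.4],[0,0,0]],[[-4,1.44,0.4],[0,0,0]],[[-4,1.44,0.4],[0,0,0]],[[-4,1.44,0.4],[0,0,0]]]' >/dev/null
python3 -m crank '[[[-4,1.44,0.4],[0,0,0]],[[-4,1.44,0.4],[0,0,0]],[[-4,1.44,0.4],[0,0,0]],[[-4,1.44,0.4],[0,0,0]],[[-4,1.44,0.4],[0,0,0]]]' >/dev/null
python3 -m crank '[[[-4,1.44,0.4],[0,0,0]],[[-4,1.44,0.4],[0,0,0]],[[-4,1.44,0.4],[0,0,0]],[[-4,1.44,0.4],[0,0,0]],[[-4,1.44,0.4],[0,0,0]]]' >/dev/null
python3 -m crank '[[[-4,1.44,0.4],[0,0,0]],[[-4,1.44,0.4],[0,0,0]],[[-4,1.44,0.4],[0,0,0]],[[0,0,0],[0,0,0]],[[0,0,0],[0,0,0]]]' >/dev/null
python3 -c "
from h import *
to(.536,-.212,.022)"
```

```text
t 3.6 tcp [ 0.5256 -0.1738  0.1629] shift cm [-3.73  1.34 14.09] turn [-0.0009  0.0002  0.0013] f [0.3 0.7 0.3] w 0.0855 g 0.0
```

```bash

python3 -m crank '[[[-3.73,1.34,0],[0,0,0]],[[0,0,3],[0,0,0]],[[0,0,3],[0,0,0]],[[0,0,3],[0,0,0]],[[0,0,0],[0,0,0]]]' >/dev/null
python3 -c "
from h import *
to(.536,-.212,.022)
p,d=optics.grab_frame('side'); cv2.imwrite('pics/s1.png',cv2.resize(p[150:350,200:420],None,fx=2.7,fy=2.7)[:,:,::-1])"
```

```text
t 4.1 tcp [ 0.5341 -0.2076  0.0699] shift cm [-0.44  0.26  4.79] turn [-0.0071 -0.0026  0.0055] f [-1.1 -0.1  0.4] w 0.0854 g 0.0
```

View pics/s1.png

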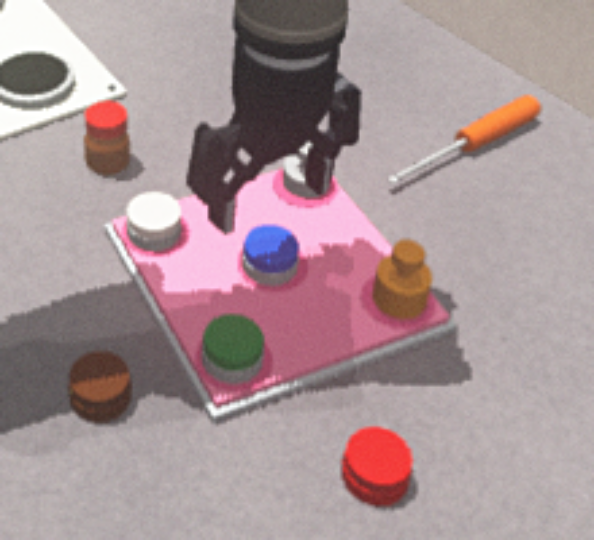

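The fingers at crop (225,210) and (320,185) straddle the blue holder at (270,250), with the tools clear of its neighbours. Descend and grip.

```bash

python3 -m crank '[[[-0.44,0.26,1.8],[0.007,0.003,0.005]],[[0,0,1.5],[0,0,0]],[[0,0,1.4],[0,0,0]],[[0,0,0],[0,0,0]],[[0,0,0],[0,0,0]]]' >/dev/null
python3 -c "
from h import *
to(.536,-.212,.021)"
python3 -m crank '[[[0,0,0],[0,0,0]],[[0,0,0],[0,0,0]],[[0,0,0],[0,0,0]],[[0,0,0],[0,0,0]],[[0,0,0],[0,0,0]]]' 4 40
python3 -m crank '[[[0,0,0],[0,0,0]],[[0,0,0],[0,0,0]],[[0,0,0],[0,0,0]]]'
```

```text
t 4.65 tcp [ 0.5385 -0.2152  0.0265] shift cm [ 0.3  -0.27  0.55] turn [-0.0073 -0.0032 -0.0039] f [ 0.7 -0.3 -0.2] w 0.0854 g 0.0
clock: 5.15
tcp_pos: [0.5388, -0.2155, 0.0272]
orientation: [-2.305, -2.125, 0.003]
contact_force: [-2.3, 0.7, 5.8]
grip_width: 0.0446
gripper_force: 39.9
clock: 5.45
tcp_pos: [0.5388, -0.2156, 0.0272]
orientation: [-2.305, -2.125, 0.003]
contact_force: [-2.6, 1.2, 6.2]
grip_width: 0.045
gripper_force: 39.9
```

```bash

python3 -m crank '[[[0,0,-2],[0,0,0]],[[0,0,-3],[0,0,0]],[[0,0,-4],[0,0,0]],[[0,0,-2],[0,0,0]],[[0,0,0],[0,0,0]]]' - 60
python3 -m crank '[[[0,0,0],[0,0,0]],[[0,0,0],[0,0,0]]]' >/dev/null
python3 -c "
from h import *
to(.516,.310,.08)"
```

```text
clock: 5.95
tcp_pos: [0.5413, -0.2168, 0.1395]
orientation: [-2.308, -2.128, -0.002]
contact_force: [0.1, -0.8, -0.9]
grip_width: 0.044
gripper_force: 61.3
t 6.15 tcp [ 0.5385 -0.2153  0.135 ] shift cm [52.15 -6.43  5.75] turn [-0.0092 -0.0036 -0.004 ] f [-0.2 -0.2 -0.6] w 0.0442 g 61.3
```

```bash

python3 -m crank '[[[2,-0.25,0],[-0.009,-0.0035,-0.004]],[[3.5,-0.43,0],[0,0,0]],[[3.5,-0.43,0],[0,0,0]],[[3.5,-0.43,0],[0,0,0]],[[3.5,-0.43,0],[0,0,0]]]' >/dev/null
python3 -m crank '[[[3.5,-0.43,0],[0,0,0]],[[3.5,-0.43,0],[0,0,0]],[[3.5,-0.43,0],[0,0,0]],[[3.5,-0.43,0],[0,0,0]],[[3.5,-0.43,0],[0,0,0]]]' >/dev/null
python3 -m crank '[[[3.5,-0.43,0],[0,0,0]],[[3.5,-0.43,0],[0,0,0]],[[3.5,-0.43,0],[0,0,0]],[[3.5,-0.43,0],[0,0,0]],[[3,-0.43,0],[0,0,0]]]' >/dev/null
python3 -m crank '[[[1.6,-0.2,2.5],[0,0,0]],[[0,0,2.5],[0,0,0]],[[0,0,0],[0,0,0]],[[0,0,0],[0,0,0]],[[0,0,0],[0,0,0]]]'
python3 -c "
from h import *
to(.516,.310,.034)
p,d=optics.grab_frame('side'); cv2.imwrite('pics/s2.png',cv2.resize(p[80:250,120:300],None,fx=3.3,fy=3.3)[:,:,::-1])
p,d=optics.grab_frame('top'); cv2.imwrite('pics/t2.png',cv2.resize(p[130:300,40:230],None,fx=3.3,fy=3.3)[:,:,::-1])"
```

```text
clock: 8.15
tcp_pos: [0.5159, 0.3079, 0.0868]
orientation: [2.305, 2.131, 0.003]
contact_force: [-0.7, -0.2, -0.3]
grip_width: 0.0442
gripper_force: 61.5
t 8.15 tcp [0.5159 0.3079 0.0868] shift cm [ 0.21 -0.03  5.28] turn [ 0.0029  0.0002 -0.0017] f [-0.7 -0.2 -0.3] w 0.0442 g 61.5
```

View pics/s2.png

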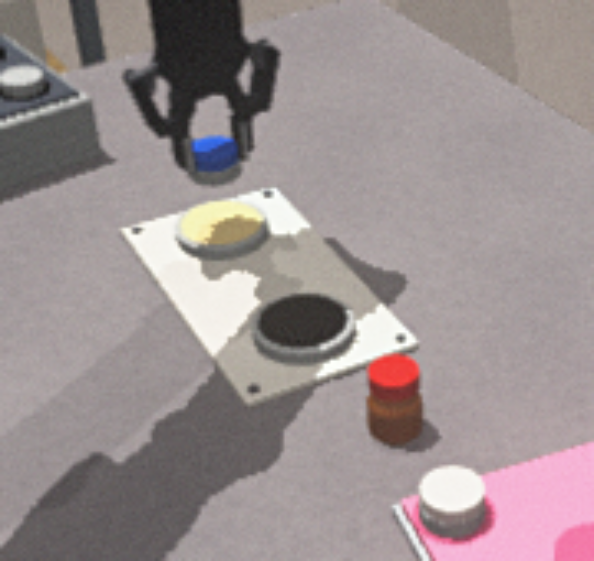

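Blue holder is upright in the grip at crop (213,155), above the cream table at (222,228). Lower and feel for contact.

```bash

python3 -m crank '[[[0.2,-0.03,2],[0.003,0,-0.002]],[[0,0,2],[0,0,0]],[[0,0,1.1],[0,0,0]],[[0,0,0],[0,0,0]],[[0,0,0],[0,0,0]]]'
python3 -m crank '[[[0,0,0.15],[0,0,0]],[[0,0,0.1],[0,0,0]],[[0,0,0],[0,0,0]],[[0,0,0],[0,0,0]]]'
```

```text
clock: 8.75
tcp_pos: [0.5155, 0.3105, 0.0357]
orientation: [-2.304, -2.136, 0.0]
contact_force: [1.0, -0.3, -0.7]
grip_width: 0.0442
gripper_force: 61.5
clock: 9.15
tcp_pos: [0.5151, 0.3107, 0.0327]
orientation: [-2.303, -2.136, 0.001]
contact_force: [-0.1, -0.0, -1.7]
grip_width: 0.0442
gripper_force: 61.5
```

```bash

python3 -m crank '[[[0,0,0.1],[0,0,0]],[[0,0,0],[0,0,0]],[[0,0,0],[0,0,0]]]'
python3 -m crank '[[[0,0,0.1],[0,0,0]],[[0,0,0],[0,0,0]],[[0,0,0],[0,0,0]]]'
```

```text
clock: 9.45
tcp_pos: [0.515, 0.3106, 0.0315]
orientation: [-2.303, -2.136, 0.002]
contact_force: [0.8, 0.6, -0.9]
grip_width: 0.0443
gripper_force: 61.6
clock: 9.75
tcp_pos: [0.515, 0.3106, 0.0314]
orientation: [-2.303, -2.136, 0.001]
contact_force: [-2.4, -1.4, 8.7]
grip_width: 0.0441
gripper_force: 62.7
```

```bash

python3 -m crank '[[[0,0,-0.05],[0,0,0]],[[0,0,0],[0,0,0]],[[0,0,0],[0,0,0]],[[0,0,0],[0,0,0]],[[0,0,0],[0,0,0]]]' 8.54 40 
python3 -m crank '[[[0,0,-2],[0,0,0]],[[0,0,-4],[0,0,0]],[[0,0,-4],[0,0,0]],[[-3,0,-3],[0,0,0]],[[-4,0,0],[0,0,0]]]' >/dev/null
python3 -m crank '[[[-4,0,0],[0,0,0]],[[-4,0,0],[0,0,0]],[[-4,0,0],[0,0,0]],[[-4,0,0],[0,0,0]],[[-4,0,0],[0,0,0]]]' 
cat > look.py <<'E'
from h import *
import sys
C={"blue":(lambda h,s,v:(h>95)&(h<125)&(s>120)),"cream":(lambda h,s,v:(h>20)&(h<45)&(s>40)),"green":(lambda h,s,v:(h>50)&(h<85)&(s>90)),"brass":(lambda h,s,v:(h>10)&(h<28)&(s>120)),"black":(lambda h,s,v:v<70)}
def look(items,save=None):
    for n in("top","side"):
        p,d=optics.grab_frame(n)
        if save: cv2.imwrite(f"pics/{save}_{n}.png",p[:,:,::-1])
        for nm,X,z,rad in items:
            uv=proj(n,[*X,z])[0]; c,e=blob(n,p,C[nm],tuple(int(round(a)) for a in uv),rad,z)
            print(n,nm,c.round(4),"axes mm",np.round(e,1))
E
python3 -c "
from look import *
look([('blue',(.515,.313),.048,22),('cream',(.516,.3137),.022,40),('black',(.502,.1345),.022,40),('brass',(.599,-.301),.074,14)])
to(.599,-.301,.16)"
```

```text
clock: 10.25
tcp_pos: [0.5149, 0.3105, 0.0309]
orientation: [-2.303, -2.136, 0.002]
contact_force: [-0.4, 0.2, 0.8]
grip_width: 0.0852
gripper_force: 0.0
clock: 11.25
tcp_pos: [0.4945, 0.0398, 0.1612]
orientation: [-2.303, -2.136, 0.001]
contact_force: [1.1, -0.4, 0.3]
grip_width: 0.0856
gripper_force: 0.0
top blue [0.5148 0.311 ] axes mm [42.1 44.8]
top cream [0.5171 0.3143] axes mm [72.5 73.4]
top black [0.5627 0.1526] axes mm [ 6.4 56.4]
top brass [ 0.5952 -0.2917] axes mm [40.2 44.8]
side blue [0.5142 0.3122] axes mm [42.2 45.5]
side cream [0.5172 0.3158] axes mm [64.3 67.6]
side black [0.5743 0.302 ] axes mm [32.  82.1]
side brass [ 0.5859 -0.3104] axes mm [36.6 51.9]
t 11.35 tcp [0.494  0.0352 0.1615] shift cm [-32.63  13.28   0.2 ] turn [-0.0009  0.0019 -0.0071] f [ 0.5 -0.6 -0.9] w 0.0852 g 0.0
```

```bash
cat >> look.py <<'E'
def dcen(items,k=4,n="top"):
    fr=[optics.grab_frame(n)for _ in range(k)]; d=np.median([f[1] for f in fr],0); P=depthpts(n,d)
    for nm,X,z,rad,tol in items:
        m=(abs(P[...,2]-z)<tol)&(np.hypot(P[...,0]-X[0],P[...,1]-X[1])<rad)
        q=(P[m][:,:2]*1000).astype(np.float32); hull=cv2.convexHull(q); c,rr=cv2.minEnclosingCircle(hull); M=cv2.moments(hull)
        print(n,nm,"hullcen",np.round([M["m10"]/M["m00"],M["m01"]/M["m00"]],1),"circ",np.round(c,1),"diam",round(2*rr,1),"z",round(float(np.median(P[m][:,2])),4))
    return fr[0][0]
E
python3 -c "
from look import *
I=[('blue',(.515,.313),.048,.035,.005),('cream',(.516,.3137),.022,.055,.005),('black',(.502,.1345),.022,.055,.005),('brassknob',(.599,-.301),.074,.02,.005),('steelknob',(.629,-.151),.064,.02,.005)]
p=dcen(I);cv2.imwrite('pics/t3.png',cv2.resize(p[150:270,60:240],None,fx=4,fy=4)[:,:,::-1])
dcen(I,n='side')
"
```

```text
top blue hullcen [514.1 313.1] circ [514.3 313. ] diam 46.4 z 0.0475
top cream hullcen [516. 314.] circ [516.  314.2] diam 89.7 z 0.0214Traceback (most recent call last):
  File "<string>", line 4, in <module>
    p=dcen(I);cv2.imwrite('pics/t3.png',cv2.resize(p[150:270,60:240],None,fx=4,fy=4)[:,:,::-1])
  File "look.py", line 15, in dcen
    q=(P[m][:,:2]*1000).astype(np.float32); hull=cv2.convexHull(q); c,rr=cv2.minEnclosingCircle(hull); M=cv2.moments(hull)
                                                                         ~~~~~~~~~~~~~~~~~~~~~~^^^^^^
cv2.error: OpenCV(4.12.0) /io/opencv/modules/imgproc/src/shapedescr.cpp:201: error: (-215:Assertion failed) count >= 0 && (depth == CV_32F || depth == CV_32S) in function 'minEnclosingCircle'
```

```bash

python3 -m crank '[[[-3.6,1.5,0],[0,0,-0.007]],[[-4,1.66,0],[0,0,0]],[[-4,1.66,0],[0,0,0]],[[-4,1.66,0],[0,0,0]],[[-4,1.66,0],[0,0,0]]]' >/dev/null
python3 -m crank '[[[-4,1.66,0],[0,0,0]],[[-4,1.66,0],[0,0,0]],[[-4,1.66,2],[0,0,0]],[[-1,0.4,2],[0,0,0]],[[0,0,0],[0,0,0]]]' >/dev/null
python3 -m crank '[[[0,0,0],[0,0,0]],[[0,0,0],[0,0,0]]]' >/dev/null
python3 -c "
from look import *
dcen([('blue',(.515,.313),.048,.035,.005),('cream',(.516,.3137),.022,.055,.005),('black',(.502,.1345),.022,.055,.005),('steelknob',(.629,-.151),.064,.02,.005)],2)
to(.600,-.301,.0195)"
```

```text
top blue hullcen [514.2 313.4] circ [514.7 313.2] diam 47.0 z 0.0474
top cream hullcen [515.9 313.9] circ [516.  313.9] diam 89.8 z 0.0216
top black hullcen [503.  135.2] circ [503.  135.4] diam 88.3 z 0.0217
top steelknob hullcen [ 629.6 -151.3] circ [ 629.6 -151.3] diam 25.7 z 0.0636
t 12.85 tcp [ 0.6083 -0.2915  0.1222] shift cm [-1.   -0.78 10.27] turn [0.0006 0.0001 0.0112] f [ 0.4 -0.   0.1] w 0.0855 g 0.0
```

```bash

python3 -m crank '[[[-1,-0.78,1],[0,0,0.011]],[[0,0,2.5],[0,0,0]],[[0,0,2.5],[0,0,0]],[[0,0,0],[0,0,0]],[[0,0,0],[0,0,0]]]' >/dev/null
python3 -c "
from h import *
to(.600,-.301,.0195)"
python3 -m crank '[[[0,0,2],[0,0,0]],[[0,0,1.7],[0,0,0]],[[0,0,0.4],[0,0,0]],[[0,0,0],[0,0,0]],[[0,0,0],[0,0,0]]]'
python3 -c "
from h import *
to(.600,-.301,.0195)"
```

```text
t 13.35 tcp [ 0.5982 -0.303   0.0613] shift cm [0.22 0.17 4.18] turn [-0.0018  0.0006 -0.0028] f [ 1.1 -0.2  0.4] w 0.0851 g 0.0
clock: 13.85
tcp_pos: [0.5991, -0.3031, 0.0209]
orientation: [2.307, 2.131, -0.001]
contact_force: [-1.0, -0.1, -0.5]
grip_width: 0.0854
gripper_force: 0.0
t 13.85 tcp [ 0.5991 -0.3031  0.0209] shift cm [0.22 0.07 0.14] turn [-0.0001  0.001  -0.0024] f [-1.  -0.1 -0.5] w 0.0854 g 0.0
```

```bash

python3 -m crank '[[[0.2,0,0.1],[0,0,0]],[[0,0,0],[0,0,0]],[[0,0,0],[0,0,0]],[[0,0,0],[0,0,0]],[[0,0,0],[0,0,0]]]' 3.6 60
python3 -m crank '[[[0,0,0],[0,0,0]],[[0,0,0],[0,0,0]],[[0,0,0],[0,0,0]]]'
python3 -m crank '[[[0,0,-2],[0,0,0]],[[0,0,-3],[0,0,0]],[[0,0,-4],[0,0,0]],[[0,0,-4],[0,0,0]],[[0,0,-2],[0,0,0]]]'
python3 -m crank '[[[0,0,0],[0,0,0]],[[0,0,0],[0,0,0]]]'
python3 -c "
from h import *
to(.5148,.3132,.17)
p,d=optics.grab_frame('side'); cv2.imwrite('pics/s4.png',cv2.resize(p[120:350,240:440],None,fx=2.5,fy=2.5)[:,:,::-1])"
```

```text
clock: 14.35
tcp_pos: [0.5994, -0.3008, 0.0199]
orientation: [2.307, 2.132, -0.001]
contact_force: [-0.6, 1.7, 5.2]
grip_width: 0.0427
gripper_force: 60.9
clock: 14.65
tcp_pos: [0.5994, -0.3008, 0.0199]
orientation: [2.307, 2.132, -0.001]
contact_force: [0.2, 1.9, 6.0]
grip_width: 0.0428
gripper_force: 60.9
clock: 15.15
tcp_pos: [0.5998, -0.3016, 0.1724]
orientation: [2.306, 2.129, 0.0]
contact_force: [0.0, -0.8, -2.7]
grip_width: 0.0422
gripper_force: 61.3
clock: 15.35
tcp_pos: [0.5985, -0.3001, 0.1681]
orientation: [-2.306, -2.131, 0.002]
contact_force: [-0.3, 0.7, -3.1]
grip_width: 0.0425
gripper_force: 61.3
t 15.35 tcp [ 0.5985 -0.3001  0.1681] shift cm [ 60.48 -13.18  -0.15] turn [-0.0021 -0.0002 -0.0021] f [-0.3  0.7 -3.1] w 0.0425 g 61.3
```

View pics/s4.png

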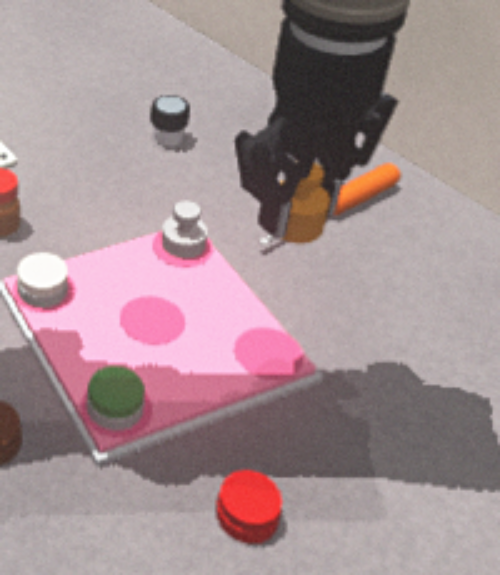

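The brass weight hangs upright in the grip at crop (307,215); the rest of the tray is undisturbed. Carry it to the blue holder.

```bash

python3 -m crank '[[[2,-0.43,0],[-0.002,0,-0.002]],[[3.6,-0.78,0],[0,0,0]],[[3.6,-0.78,0],[0,0,0]],[[3.6,-0.78,0],[0,0,0]],[[3.6,-0.78,0],[0,0,0]]]' >/dev/null
python3 -m crank '[[[3.6,-0.78,0],[0,0,0]],[[3.6,-0.78,0],[0,0,0]],[[3.6,-0.78,0],[0,0,0]],[[3.6,-0.78,0],[0,0,0]],[[3.6,-0.78,0],[0,0,0]]]' >/dev/null
python3 -m crank '[[[3.6,-0.78,0],[0,0,0]],[[3.6,-0.78,0],[0,0,0]],[[3.6,-0.78,0],[0,0,0]],[[3.6,-0.78,0],[0,0,0]],[[3.6,-0.78,0],[0,0,0]]]' >/dev/null
python3 -m crank '[[[3.6,-0.78,0],[0,0,0]],[[3.6,-0.78,0],[0,0,0]],[[0.9,-0.2,2],[0,0,0]],[[0,0,2],[0,0,0]],[[0,0,0],[0,0,0]]]' >/dev/null
python3 -m crank '[[[0,0,0],[0,0,0]],[[0,0,0],[0,0,0]]]' >/dev/null
python3 -c "
from h import *
to(.5155,.3138,.0535)"
```

```text
t 17.6 tcp [0.5155 0.312  0.1292] shift cm [ 0.18 -0.03  7.57] turn [ 0.0015  0.0005 -0.0015] f [ 0.3  0.4 -1.8] w 0.0419 g 61.4
```

```bash

python3 -m crank '[[[0.18,0,2],[0,0,0]],[[0,0,2],[0,0,0]],[[0,0,2],[0,0,0]],[[0,0,1.5],[0,0,0]],[[0,0,0],[0,0,0]]]' >/dev/null
python3 -m crank '[[[0,0,0],[0,0,0]],[[0,0,0],[0,0,0]]]' >/dev/null
python3 -c "
from h import *
to(.5155,.3138,.050)"
python3 -m crank '[[[0,0,0.15],[0,0,0]],[[0,0,0],[0,0,0]],[[0,0,0],[0,0,0]]]'
```

```text
t 18.3 tcp [0.5161 0.3147 0.0549] shift cm [-0.1  -0.05  0.49] turn [ 0.0025 -0.0008 -0.0006] f [-0.2  0.6 -1.6] w 0.0425 g 61.4
clock: 18.6
tcp_pos: [0.5153, 0.3146, 0.0526]
orientation: [2.305, 2.134, 0.001]
contact_force: [-0.1, -0.3, -3.3]
grip_width: 0.0422
gripper_force: 61.4
```

```bash

python3 -m crank '[[[-0.07,0,0.1],[0.002,0,0]],[[0,0,0.1],[0,0,0]],[[0,0,0],[0,0,0]],[[0,0,0],[0,0,0]]]'
python3 -m crank '[[[0,0,0.1],[0,0,0]],[[0,0,0],[0,0,0]],[[0,0,0],[0,0,0]]]'
```

```text
clock: 19.0
tcp_pos: [0.5151, 0.3137, 0.0502]
orientation: [-2.305, -2.134, 0.002]
contact_force: [-0.5, 0.0, -2.1]
grip_width: 0.0426
gripper_force: 61.4
clock: 19.3
tcp_pos: [0.5152, 0.3138, 0.0499]
orientation: [-2.305, -2.134, 0.001]
contact_force: [-2.8, -1.0, 6.0]
grip_width: 0.0423
gripper_force: 62.4
```

Contact. Release, rise clear of the knob, head back toward green, and look.

```bash

python3 -m crank '[[[0,0,-0.05],[0,0,0]],[[0,0,0],[0,0,0]],[[0,0,0],[0,0,0]],[[0,0,0],[0,0,0]],[[0,0,0],[0,0,0]]]' 8.54 40 >/dev/null
python3 -m crank '[[[0,0,-2],[0,0,0]],[[0,0,-4],[0,0,0]],[[0,0,-4],[0,0,0]],[[0,0,-3],[0,0,0]],[[-2,0,0],[0,0,0]]]' >/dev/null
python3 -m crank '[[[-4,0,0],[0,0,0]],[[-4,0,0],[0,0,0]],[[-4,0,0],[0,0,0]],[[-4,0,0],[0,0,0]],[[-4,0,0],[0,0,0]]]' >/dev/null
python3 -m crank '[[[-4,0,0],[0,0,0]],[[-4,-0.3,0],[0,0,0]],[[-4,-0.3,0],[0,0,0]],[[-4,-0.3,0],[0,0,0]],[[-4,-0.3,0],[0,0,0]]]' >/dev/null
python3 -m crank '[[[-4,-0.3,0],[0,0,0]],[[-4,-0.3,0],[0,0,0]],[[0,0,0],[0,0,0]],[[0,0,0],[0,0,0]]]' >/dev/null
python3 -c "
from look import *
p=dcen([('brassknob',(.515,.3137),.104,.02,.005),('cream',(.516,.3137),.022,.055,.005),('black',(.502,.1345),.022,.055,.005)],3)
cv2.imwrite('pics/t5.png',cv2.resize(p[150:270,60:230],None,fx=3.5,fy=3.5)[:,:,::-1])
p=dcen([('brassknob',(.515,.3137),.104,.02,.005)],1,'side')
to(.450,-.272,.025)"
```

```text
top brassknob hullcen [514.  313.6] circ [513.6 313.9] diam 26.5 z 0.1037
top cream hullcen [516.  314.3] circ [516.  314.2] diam 90.4 z 0.0215
top black hullcen [502.9 135.1] circ [503.1 135.3] diam 88.2 z 0.0217
side brassknob hullcen [515.2 310.4] circ [514.9 311. ] diam 28.0 z 0.1042
t 21.9 tcp [ 0.459  -0.182   0.1797] shift cm [-9.05 -0.2  15.47] turn [-0.0016  0.      0.0022] f [ 0.2  0.4 -0.2] w 0.0854 g 0.0
```

View pics/t5.png

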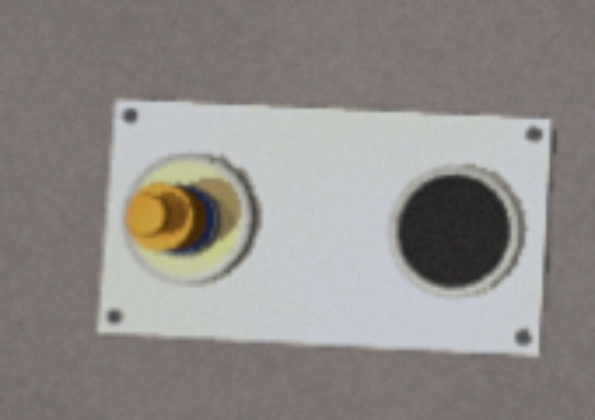

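Brass stands centred on blue on the cream table: its knob at (147,213) in the crop lies over the table centre once perspective is allowed for, 514/314 mm against 516/314 mm. Next, green.

```bash

python3 -m crank '[[[-3,-0.1,2],[0,0,0]],[[-3,-0.1,3],[0,0,0]],[[-3,0,3],[0,0,0]],[[0,0,2],[0,0,0]],[[0,0,0],[0,0,0]]]' >/dev/null
python3 -m crank '[[[0,0,0],[0,0,0]],[[0,0,0],[0,0,0]]]' >/dev/null
python3 -c "
from h import *
to(.450,-.272,.027)"
```

```text
t 22.6 tcp [ 0.451  -0.2722  0.0811] shift cm [ 0.01 -0.11  5.41] turn [0.0007 0.0005 0.0019] f [0.4 0.2 0.7] w 0.0851 g 0.0
```

```bash

python3 -m crank '[[[0,-0.1,2],[0,0,0]],[[0,0,2],[0,0,0]],[[0,0,1.3],[0,0,0]],[[0,0,0],[0,0,0]],[[0,0,0],[0,0,0]]]'
python3 -m crank '[[[0,0,0],[0,0,0]],[[0,0,0],[0,0,0]],[[0,0,0],[0,0,0]],[[0,0,0],[0,0,0]],[[0,0,0],[0,0,0]]]' 4 60
python3 -m crank '[[[0,0,0],[0,0,0]],[[0,0,0],[0,0,0]],[[0,0,0],[0,0,0]]]'
```

```text
clock: 23.1
tcp_pos: [0.4493, -0.2729, 0.0277]
orientation: [2.305, 2.135, -0.001]
contact_force: [-0.7, -0.1, -1.0]
grip_width: 0.0852
gripper_force: 0.0
clock: 23.6
tcp_pos: [0.4493, -0.2731, 0.0281]
orientation: [2.305, 2.134, 0.0]
contact_force: [-1.4, 2.0, 9.0]
grip_width: 0.0441
gripper_force: 59.7
clock: 23.9
tcp_pos: [0.4493, -0.2731, 0.0281]
orientation: [2.305, 2.134, 0.0]
contact_force: [-1.7, 0.3, 8.9]
grip_width: 0.0445
gripper_force: 59.8
```

```bash

python3 -m crank '[[[0,0,-2],[0,0,0]],[[0,0,-3],[0,0,0]],[[0,0,-4],[0,0,0]],[[0,0,-3],[0,0,0]],[[0,0,0],[0,0,0]]]' >/dev/null
python3 -m crank '[[[0,0,0],[0,0,0]],[[0,0,0],[0,0,0]]]' >/dev/null
python3 -c "
from h import *
to(.5038,.135,.09)"
```

```text
t 24.6 tcp [ 0.4481 -0.2721  0.1459] shift cm [41.02  2.45  5.6 ] turn [-0.0031 -0.0004  0.    ] f [-0.4  0.1 -2. ] w 0.0447 g 62.2
```

```bash

python3 -m crank '[[[2,0.12,0],[-0.003,0,0]],[[3.5,0.21,0],[0,0,0]],[[3.5,0.21,0],[0,0,0]],[[3.5,0.21,0],[0,0,0]],[[3.5,0.21,0],[0,0,0]]]' >/dev/null
python3 -m crank '[[[3.5,0.21,0],[0,0,0]],[[3.5,0.21,0],[0,0,0]],[[3.5,0.21,0],[0,0,0]],[[3.5,0.21,0],[0,0,0]],[[3.5,0.21,0],[0,0,0]]]' >/dev/null
python3 -m crank '[[[3.5,0.21,0],[0,0,0]],[[3.5,0.21,0],[0,0,0]],[[0.5,0,2],[0,0,0]],[[0,0,3],[0,0,0]],[[0,0,0],[0,0,0]]]' >/dev/null
python3 -m crank '[[[0,0,0],[0,0,0]],[[0,0,0],[0,0,0]]]' >/dev/null
python3 -c "
from h import *
to(.5038,.135,.0355)
p,d=optics.grab_frame('side'); cv2.imwrite('pics/s6.png',cv2.resize(p[80:250,120:300],None,fx=3,fy=3)[:,:,::-1])"
```

```text
t 26.3 tcp [0.5053 0.1334 0.0976] shift cm [ 0.15 -0.18  6.21] turn [ 0.0027  0.0004 -0.0014] f [ 0.2  0.2 -1.7] w 0.0441 g 62.1
```

View pics/s6.png

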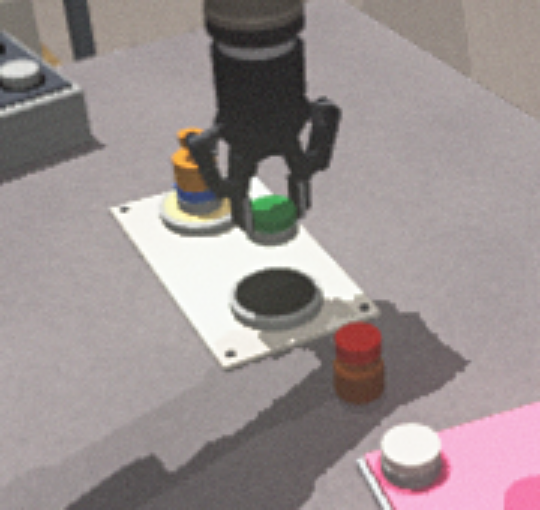

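Green is held upright at crop (272,218) above the black table (275,296), and the blue and brass stack at (197,185) is intact. Lower.

```bash

python3 -m crank '[[[0.15,-0.18,2],[0,0,0]],[[0,0,2],[0,0,0]],[[0,0,2],[0,0,0]],[[0,0,0],[0,0,0]],[[0,0,0],[0,0,0]]]' >/dev/null
python3 -m crank '[[[0,0,0],[0,0,0]],[[0,0,0],[0,0,0]]]' >/dev/null
python3 -c "
from h import *
to(.5038,.135,.0325)"
```

```text
t 27.05 tcp [0.5041 0.1359 0.038 ] shift cm [-0.09 -0.02  0.55] turn [ 0.0038 -0.0006 -0.0002] f [ 0.1 -0.2 -2.9] w 0.0438 g 62.2
```

```bash

python3 -m crank '[[[-0.09,0,0.3],[0.004,0,0]],[[0,0,0.15],[0,0,0]],[[0,0,0],[0,0,0]],[[0,0,0],[0,0,0]]]'
python3 -m crank '[[[0,0,0.1],[0,0,0]],[[0,0,0],[0,0,0]],[[0,0,0],[0,0,0]]]'
```

```text
clock: 27.45
tcp_pos: [0.5031, 0.1347, 0.0323]
orientation: [-2.305, -2.133, 0.003]
contact_force: [-0.5, -0.1, -1.9]
grip_width: 0.044
gripper_force: 62.2
clock: 27.75
tcp_pos: [0.5032, 0.1347, 0.0321]
orientation: [-2.304, -2.133, 0.002]
contact_force: [-3.0, -0.4, 9.7]
grip_width: 0.0442
gripper_force: 63.4
```

```bash

python3 -m crank '[[[0,0,-0.05],[0,0,0]],[[0,0,0],[0,0,0]],[[0,0,0],[0,0,0]],[[0,0,0],[0,0,0]],[[0,0,0],[0,0,0]]]' 8.54 40 >/dev/null
python3 -m crank '[[[0,0,-2],[0,0,0]],[[0,0,-4],[0,0,0]],[[0,0,-4],[0,0,0]],[[0,0,-3],[0,0,0]],[[-3.9,2.1,0],[0,0,0]]]' >/dev/null
python3 -m crank '[[[-3.9,2.1,0],[0,0,0]],[[-3.9,2.1,0],[0,0,0]],[[-3.9,2.1,0],[0,0,0]],[[-3.9,2.1,0],[0,0,0]],[[-3.9,2.1,0],[0,0,0]]]' >/dev/null
python3 -m crank '[[[-3.9,2.1,2],[0,0,0]],[[0,0,2],[0,0,0]],[[0,0,0],[0,0,0]],[[0,0,0],[0,0,0]],[[0,0,0],[0,0,0]]]' >/dev/null
python3 -c "
from look import *
dcen([('green',(.503,.1352),.048,.035,.005),('black',(.502,.1345),.022,.055,.005),('brassknob',(.515,.3137),.104,.02,.005)],3)
to(.6304,-.151,.0195)"
```

```text
top green hullcen [502.5 136.6] circ [502.4 136.7] diam 45.6 z 0.0478
top black hullcen [503.  135.1] circ [502.6 135.1] diam 88.3 z 0.0217
top brassknob hullcen [514.1 313.4] circ [514.6 313.4] diam 27.1 z 0.1036
t 29.9 tcp [ 0.6295 -0.1477  0.1228] shift cm [-0.32  0.12 10.33] turn [-0.0005  0.      0.0014] f [-0.1 -1.   0.5] w 0.0854 g 0.0
```

```bash

python3 -m crank '[[[-0.32,0.12,2.5],[0,0,0]],[[0,0,2.5],[0,0,0]],[[0,0,2.5],[0,0,0]],[[0,0,0],[0,0,0]],[[0,0,0],[0,0,0]]]' >/dev/null
python3 -m crank '[[[0,0,1.8],[0,0,0]],[[0,0,0.9],[0,0,0]],[[0,0,0],[0,0,0]],[[0,0,0],[0,0,0]],[[0,0,0],[0,0,0]]]' 
python3 -c "
from h import *
to(.6304,-.151,.0195)"
```

```text
clock: 30.9
tcp_pos: [0.63, -0.1523, 0.0202]
orientation: [-2.305, -2.134, 0.002]
contact_force: [-0.4, -0.6, 0.8]
grip_width: 0.0855
gripper_force: 0.0
t 30.9 tcp [ 0.63   -0.1523  0.0202] shift cm [0.13 0.03 0.07] turn [-0.0012  0.0006 -0.0004] f [-0.4 -0.6  0.8] w 0.0855 g 0.0
```

```bash

python3 -m crank '[[[0.12,0,0.05],[0,0,0]],[[0,0,0],[0,0,0]],[[0,0,0],[0,0,0]],[[0,0,0],[0,0,0]],[[0,0,0],[0,0,0]]]' 3.6 60
python3 -m crank '[[[0,0,0],[0,0,0]],[[0,0,0],[0,0,0]],[[0,0,0],[0,0,0]]]'
python3 -m crank '[[[0,0,-2],[0,0,0]],[[0,0,-3],[0,0,0]],[[0,0,-4],[0,0,0]],[[0,0,-4],[0,0,0]],[[0,0,-2],[0,0,0]]]'
python3 -m crank '[[[0,0,0],[0,0,0]],[[0,0,0],[0,0,0]]]'
python3 -c "
from h import *
to(.5033,.1362,.10)
p,d=optics.grab_frame('side'); cv2.imwrite('pics/s7.png',cv2.resize(p[60:330,130:430],None,fx=2,fy=2)[:,:,::-1])"
```

```text
clock: 31.4
tcp_pos: [0.6302, -0.1509, 0.0198]
orientation: [-2.305, -2.134, 0.001]
contact_force: [-0.2, 1.5, 5.8]
grip_width: 0.0418
gripper_force: 60.8
clock: 31.7
tcp_pos: [0.6302, -0.1509, 0.0198]
orientation: [-2.305, -2.134, 0.001]
contact_force: [-1.2, 1.5, 4.6]
grip_width: 0.042
gripper_force: 60.8
clock: 32.2
tcp_pos: [0.6306, -0.1515, 0.1719]
orientation: [2.305, 2.133, -0.0]
contact_force: [1.1, 0.2, -4.0]
grip_width: 0.0419
gripper_force: 62.2
clock: 32.4
tcp_pos: [0.6292, -0.1502, 0.1678]
orientation: [-2.303, -2.133, 0.004]
contact_force: [0.7, 0.2, -4.5]
grip_width: 0.042
gripper_force: 62.2
t 32.4 tcp [ 0.6292 -0.1502  0.1678] shift cm [ 27.6  -14.72   6.84] turn [-0.0038 -0.0001  0.0001] f [ 0.7  0.2 -4.5] w 0.042 g 62.2
```

View pics/s7.png

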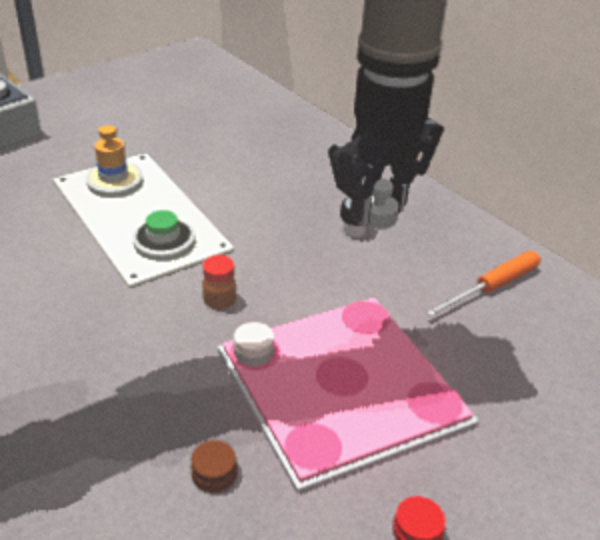

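Steel is held upright at crop (385,212), and green stands upright on the black table at (163,228). Carry it over.

```bash

python3 -m crank '[[[2,-1.07,0],[-0.004,0,0]],[[3.5,-1.87,0],[0,0,0]],[[3.5,-1.87,0],[0,0,0]],[[3.5,-1.87,0],[0,0,0]],[[3.5,-1.87,0],[0,0,0]]]' >/dev/null
python3 -m crank '[[[3.5,-1.87,0],[0,0,0]],[[3.5,-1.87,0],[0,0,0]],[[3.5,-1.87,0],[0,0,0]],[[1.1,-0.57,2],[0,0,0]],[[0,0,2],[0,0,0]]]' >/dev/null
python3 -m crank '[[[0,0,2],[0,0,0]],[[0,0,0],[0,0,0]],[[0,0,0],[0,0,0]],[[0,0,0],[0,0,0]]]' >/dev/null
python3 -c "
from h import *
to(.5033,.1362,.054)"
```

```text
t 33.85 tcp [0.5049 0.1353 0.1092] shift cm [ 0.08 -0.18  5.52] turn [ 0.0025  0.0006 -0.0009] f [-0.2  0.4 -3. ] w 0.0418 g 61.9
```

```bash

python3 -m crank '[[[0.08,-0.15,2],[0,0,0]],[[0,0,2],[0,0,0]],[[0,0,1.4],[0,0,0]],[[0,0,0],[0,0,0]],[[0,0,0],[0,0,0]]]' >/dev/null
python3 -m crank '[[[0,0,0],[0,0,0]],[[0,0,0],[0,0,0]]]' >/dev/null
python3 -c "
from h import *
to(.5033,.1362,.050)"
```

```text
t 34.55 tcp [0.5039 0.1367 0.0557] shift cm [-0.05 -0.06  0.57] turn [ 0.0034 -0.0003 -0.0003] f [-0.5  0.1 -4.1] w 0.0416 g 62.1
```

```bash

python3 -m crank '[[[-0.05,0,0.3],[0.003,0,0]],[[0,0,0.15],[0,0,0]],[[0,0,0],[0,0,0]],[[0,0,0],[0,0,0]]]'
python3 -m crank '[[[0,0,0.12],[0,0,0]],[[0,0,0],[0,0,0]],[[0,0,0],[0,0,0]]]'
```

```text
clock: 34.95
tcp_pos: [0.5031, 0.136, 0.0503]
orientation: [-2.305, -2.134, 0.002]
contact_force: [0.8, 0.2, -3.8]
grip_width: 0.0424
gripper_force: 62.1
clock: 35.25
tcp_pos: [0.5033, 0.136, 0.0498]
orientation: [-2.305, -2.133, 0.001]
contact_force: [-2.9, -0.9, 4.8]
grip_width: 0.0417
gripper_force: 63.4
```

```bash

python3 -m crank '[[[0,0,-0.05],[0,0,0]],[[0,0,0],[0,0,0]],[[0,0,0],[0,0,0]],[[0,0,0],[0,0,0]],[[0,0,0],[0,0,0]]]' 8.54 40 >/dev/null
python3 -m crank '[[[0,0,-2],[0,0,0]],[[0,0,-4],[0,0,0]],[[0,0,-4],[0,0,0]],[[0,0,-2],[0,0,0]],[[-3.9,0,0],[0,0,0]]]' >/dev/null
python3 -m crank '[[[-3.9,0,0],[0,0,0]],[[-3.9,-0.1,0],[0,0,0]],[[-3.9,-0.1,0],[0,0,0]],[[-3.9,-0.1,0],[0,0,0]],[[-3.9,-0.1,0],[0,0,0]]]' >/dev/null
python3 -m crank '[[[-2.8,-0.1,2],[0,0,0]],[[0,0,2],[0,0,0]],[[0,0,2],[0,0,0]],[[0,0,0],[0,0,0]],[[0,0,0],[0,0,0]]]' >/dev/null
python3 -c "
from look import *
p=dcen([('steelknob',(.503,.1362),.094,.02,.005),('black',(.502,.1345),.022,.055,.005),('cream',(.516,.3137),.022,.055,.005),('white',(.4776,-.1248),.044,.035,.005)],3)
to(.478,-.1247,.027)"
```

```text
top steelknob hullcen [502.6 135.7] circ [502.6 135.9] diam 25.8 z 0.0934
top black hullcen [503.  135.2] circ [502.8 135.3] diam 88.4 z 0.0217
top cream hullcen [516. 314.] circ [516.6 313.9] diam 89.1 z 0.0215Traceback (most recent call last):
  File "<string>", line 3, in <module>
    p=dcen([('steelknob',(.503,.1362),.094,.02,.005),('black',(.502,.1345),.022,.055,.005),('cream',(.516,.3137),.022,.055,.005),('white',(.4776,-.1248),.044,.035,.005)],3)
  File "look.py", line 15, in dcen
    q=(P[m][:,:2]*1000).astype(np.float32); hull=cv2.convexHull(q); c,rr=cv2.minEnclosingCircle(hull); M=cv2.moments(hull)
                                                                         ~~~~~~~~~~~~~~~~~~~~~~^^^^^^
cv2.error: OpenCV(4.12.0) /io/opencv/modules/imgproc/src/shapedescr.cpp:201: error: (-215:Assertion failed) count >= 0 && (depth == CV_32F || depth == CV_32S) in function 'minEnclosingCircle'
```

```bash
python3 -c "
from h import *
to(.478,-.1247,.027)"
```

```text
t 37.4 tcp [ 0.4788 -0.1247  0.1107] shift cm [ 0.   -0.09  8.37] turn [0.0007 0.0004 0.0002] f [-0.2 -0.1 -0.3] w 0.0854 g 0.0
```

```bash

python3 -m crank '[[[0,-0.09,2.5],[0,0,0]],[[0,0,2.5],[0,0,0]],[[0,0,2],[0,0,0]],[[0,0,1.3],[0,0,0]],[[0,0,0],[0,0,0]]]' >/dev/null
python3 -m crank '[[[0,0,0],[0,0,0]],[[0,0,0],[0,0,0]]]'
python3 -m crank '[[[0,0,0],[0,0,0]],[[0,0,0],[0,0,0]],[[0,0,0],[0,0,0]],[[0,0,0],[0,0,0]],[[0,0,0],[0,0,0]]]' 4 60
python3 -m crank '[[[0,0,0],[0,0,0]],[[0,0,0],[0,0,0]],[[0,0,0],[0,0,0]]]'
```

```text
clock: 38.1
tcp_pos: [0.4779, -0.125, 0.0278]
orientation: [2.305, 2.134, 0.0]
contact_force: [-0.0, 0.1, 0.4]
grip_width: 0.0853
gripper_force: 0.0
clock: 38.6
tcp_pos: [0.4775, -0.1248, 0.0276]
orientation: [-2.305, -2.134, -0.0]
contact_force: [-1.8, 1.6, 10.4]
grip_width: 0.0445
gripper_force: 59.6
clock: 38.9
tcp_pos: [0.4775, -0.1248, 0.0276]
orientation: [-2.305, -2.134, -0.0]
contact_force: [-1.6, 0.8, 11.0]
grip_width: 0.0443
gripper_force: 59.6
```

```bash

python3 -m crank '[[[0,0,-2],[0,0,0]],[[0,0,-3],[0,0,0]],[[0,0,-4],[0,0,0]],[[0,0,-4],[0,0,0]],[[0,0,-2],[0,0,0]]]' >/dev/null
python3 -m crank '[[[0,0,0],[0,0,0]],[[0,0,0],[0,0,0]],[[0,0,0],[0,0,0]]]' >/dev/null
python3 -c "
from h import *
to(.5102,.225,.16)"
```

```text
t 39.7 tcp [ 0.4762 -0.1243  0.1755] shift cm [35.09  0.72  1.53] turn [-0.0035  0.0005 -0.0001] f [-1.  -0.  -1.7] w 0.0442 g 62.3
```

```bash

python3 -m crank '[[[2,0.04,0],[-0.003,0,0]],[[3.5,0.07,0],[0,0,0]],[[3.5,0.07,0],[0,0,0]],[[3.5,0.07,0],[0,0,0]],[[3.5,0.07,0],[0,0,0]]]' >/dev/null
python3 -m crank '[[[3.5,0.07,0],[0,0,0]],[[3.5,0.07,0],[0,0,0]],[[3.5,0.07,0],[0,0,0]],[[3.5,0.07,0],[0,0,0]],[[3.5,0.07,0],[0,0,0]]]' >/dev/null
python3 -m crank '[[[1.6,0.05,0],[0,0,0]],[[0,0,0],[0,0,0]],[[0,0,0],[0,0,0]],[[0,0,0],[0,0,0]]]' >/dev/null
python3 -c "
from h import *
to(.5102,.225,.021)"
```

```text
t 41.1 tcp [0.5113 0.2223 0.1762] shift cm [ 0.29 -0.15 15.52] turn [ 0.0012  0.0018 -0.0031] f [-0.4 -0.5 -1.7] w 0.0441 g 62.3
```

```bash

python3 -m crank '[[[0.27,-0.12,0],[0,0,-0.003]],[[0,0,2.5],[0,0,0]],[[0,0,2.5],[0,0,0]],[[0,0,2.5],[0,0,0]],[[0,0,0],[0,0,0]]]' >/dev/null
python3 -m crank '[[[0,0,2.5],[0,0,0]],[[0,0,2.5],[0,0,0]],[[0,0,2],[0,0,0]],[[0,0,0],[0,0,0]],[[0,0,0],[0,0,0]]]' >/dev/null
python3 -m crank '[[[0,0,0],[0,0,0]],[[0,0,0],[0,0,0]]]' >/dev/null
python3 -c "
from h import *
to(.5102,.225,.018)"
```

```text
t 42.3 tcp [0.5116 0.2278 0.033 ] shift cm [-0.29 -0.13  1.5 ] turn [ 0.0038 -0.0009  0.0027] f [-0.1 -0.5 -1.1] w 0.0441 g 62.3
```

```bash

python3 -m crank '[[[-0.27,-0.1,0.6],[0.004,0,0.003]],[[0,0,0.5],[0,0,0]],[[0,0,0],[0,0,0]],[[0,0,0],[0,0,0]]]' >/dev/null
python3 -m crank '[[[0,0,0.2],[0,0,0]],[[0,0,0],[0,0,0]],[[0,0,0],[0,0,0]]]'
python3 -c "
from h import *
to(.5102,.225,.0176)"
```

```text
clock: 43.0
tcp_pos: [0.5095, 0.2248, 0.0186]
orientation: [-2.304, -2.133, 0.003]
contact_force: [-0.9, 0.2, -1.7]
grip_width: 0.0443
gripper_force: 62.3
t 43.0 tcp [0.5095 0.2248 0.0186] shift cm [0.03 0.07 0.1 ] turn [-0.0021  0.0005 -0.0002] f [-0.9  0.2 -1.7] w 0.0443 g 62.3
```

```bash

python3 -m crank '[[[0,0.07,0.1],[0,0,0]],[[0,0,0.05],[0,0,0]],[[0,0,0],[0,0,0]],[[0,0,0],[0,0,0]]]'
```

```text
clock: 43.4
tcp_pos: [0.5102, 0.2248, 0.0177]
orientation: [-2.304, -2.133, 0.002]
contact_force: [-1.2, -0.4, 6.8]
grip_width: 0.0442
gripper_force: 63.2
```

```bash

python3 -m crank '[[[0,0,-0.05],[0,0,0]],[[0,0,0],[0,0,0]],[[0,0,0],[0,0,0]],[[0,0,0],[0,0,0]],[[0,0,0],[0,0,0]]]' 8.54 40 
python3 -m crank '[[[0,0,-2],[0,0,0]],[[0,0,-4],[0,0,0]],[[0,0,-4],[0,0,0]],[[0,0,-4],[0,0,0]],[[0,0,-3],[0,0,0]]]' >/dev/null
python3 -m crank '[[[-4,0,0],[0,0,0]],[[-4,0,0],[0,0,0]],[[-4,0,0],[0,0,0]],[[-4,0,0],[0,0,0]],[[-4,0,0],[0,0,0]]]' >/dev/null
python3 -m crank '[[[-4,0,0],[0,0,0]],[[-4,0,0],[0,0,0]],[[-4,0,0],[0,0,0]],[[0,0,0],[0,0,0]],[[0,0,0],[0,0,0]]]' 
python3 -c "
from look import *
p=dcen([('steelknob',(.503,.1362),.094,.02,.005),('brassknob',(.515,.3137),.104,.02,.005),('white',(.5095,.2246),.034,.035,.005),('black',(.502,.1345),.022,.055,.005),('cream',(.516,.3137),.022,.055,.005),('jar',(.5055,-.0055),.06,.03,.008),('loupe',(.751,.013),.046,.03,.006)],3)
cv2.imwrite('pics/t9.png',cv2.resize(p[80:280,60:290],None,fx=2.8,fy=2.8)[:,:,::-1])
p,d=optics.grab_frame('side'); cv2.imwrite('pics/s9.png',cv2.resize(p[100:240,140:340],None,fx=3,fy=3)[:,:,::-1])"
```

```text
clock: 43.9
tcp_pos: [0.5102, 0.2247, 0.0176]
orientation: [-2.305, -2.134, 0.003]
contact_force: [-0.6, -1.0, -1.0]
grip_width: 0.0854
gripper_force: 0.0
clock: 45.4
tcp_pos: [0.4856, -0.0952, 0.1878]
orientation: [-2.308, -2.13, 0.002]
contact_force: [-0.3, 0.1, -0.5]
grip_width: 0.0852
gripper_force: 0.0
top steelknob hullcen [502.5 135.7] circ [502.6 136. ] diam 25.5 z 0.0934
top brassknob hullcen [514.1 313.4] circ [514.3 313.6] diam 25.7 z 0.1034
top white hullcen [509.3 224.6] circ [509.4 224.1] diam 45.5 z 0.0336
top black hullcen [503.  135.1] circ [503.  135.2] diam 88.1 z 0.0216
top cream hullcen [515.9 314.2] circ [516.1 314.4] diam 89.6 z 0.0214
top jar hullcen [505.4  -5.7] circ [505.4  -5.6] diam 39.5 z 0.0596
top loupe hullcen [751.4  13.1] circ [751.6  12.9] diam 43.7 z 0.0457
```

View pics/s9.png

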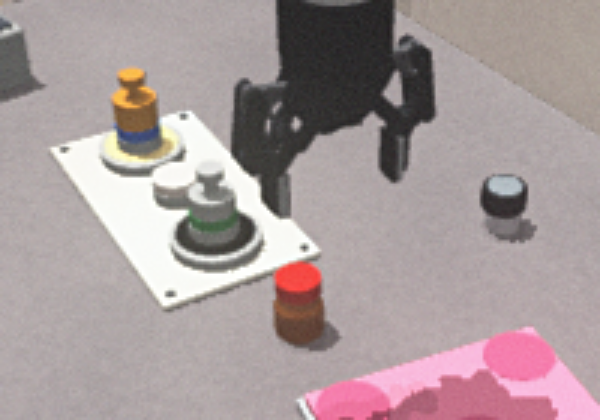

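View pics/t9.png

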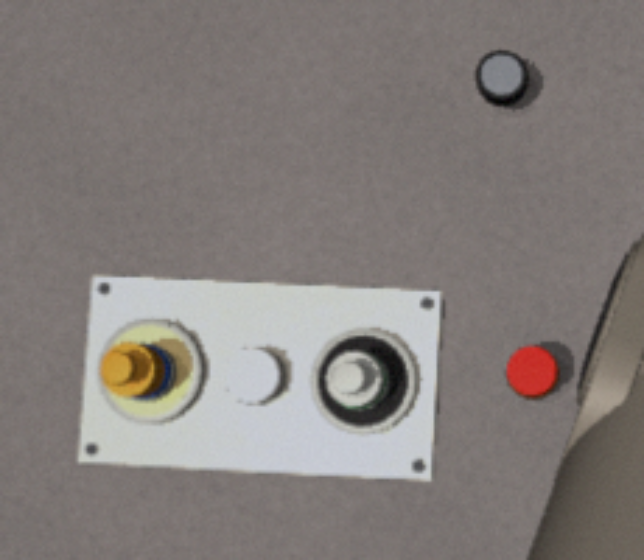

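Everything is upright and within 2 mm of where it belongs. The side crop shows brass on blue at (137,115), white at (175,183) and steel on green at (210,205). In the top crop, the white holder at (255,375) is midway between the tables, and the jar (532,371) and loupe (502,77) haven't moved. Handing in.

```bash
python3 -c "
from bench import r
print(r.hand_in())"
```

```text
the job is handed in; nothing more can be done
None
```

The abrasion tester is loaded in the order asked and handed in at about 46 s: brass on blue on the cream table, steel on green on the black table, and the white holder midway between them. All are upright and about 2 mm or less off centre by the cameras; the jar and magnifier did not move.

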